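Close and lock the loaded transfer canister

TASK

The sample carousel is already loaded in the transfer canister: close it up. Set the bayonet lid on by its grip bar without dropping it, feel for the angle at which its four tabs drop through the gaps of the collar, then turn it clockwise until it is drawn fully down and stays locked when you let go. Do not shift the other things on the deck.

Things in the scene. Friction and masses are not known exactly. Their poses are not given: they have to be found in the camera images.
- canister: round steel pot, 144 mm across, 74 mm high, on a round foot plate 172 mm across that is screwed to the deck (does not move). Origin: centre of the underside, z up. Its yaw says nothing about the collar. The locked lid's underside stands 66 mm above this origin; above 68 mm it is not locked and springs up when let go.
- rim (a point): centre of the top face of the bayonet collar on the pot (102 mm above the deck, 156 mm outside). The collar stands at any angle, which is not given: see or feel it. From its top four equal lugs, 90 degrees apart, 44 degrees wide, with 46 degree gaps, reach inward to radius 57.5 mm. A tab in a gap goes under a lug only clockwise (from above); anticlockwise it meets a stop
- lug_land (a point): on the canister's axis at the height of the lugs' flat lands (89 mm). Lugs are 6 mm thick where a tab enters; wedges beneath draw it 7 mm down over 30 degrees of turn, then come 8 degrees of flat land and a solid stop. From dropped in to the stop the lid turns 38 to 50 degrees, needing up to about 0.5 N m, which rises sharply at the stop.
- hub (a point): centre of the top of the steel hub (48 mm across) of the brown carousel of vials inside the canister; 72 mm above the deck at the start. It stands on a spring and yields straight down when the lid presses on it: 2.7 N at first, then 1.3 N per mm.
- lid: loose aluminium lid, 0.36 to 0.56 kg, right way up. Origin: centre of underside, z up. Plug 110 mm across, 34 mm high, lowest 9 mm chamfered to 92 mm; four tabs at its own +x, +y, -x, -y, 34 degrees wide, to radius 67 mm, 16 to 23 mm above the underside. Underside above the deck: 86 mm with tabs lying on the lugs, 69 to 72 mm dropped in and free, 66 mm locked.
- grip (a point): centre of the lid's black grip bar, 57 mm above the lid's underside, over its axis. The bar runs along the lid's x: 96 mm long, 18 mm wide, from 34 to 79 mm above the underside. In the collar the plug has 2.5 mm play to each side, the tabs in the gaps 12 degrees.
- reel: bystander: blue reel with an amber disc, 120 mm across, 29 mm high; origin centre of underside
- strip: bystander: flat white strip with dark holes, 150 x 28 x 5 mm, long in x; origin centre of underside
- multitool: bystander: black folding tool, 100 x 30 x 22 mm, long in x; origin centre of underside
- forceps: bystander: steel clamp forceps lying flat, 175 mm long in x, 66 mm over the rings, 9 mm high; origin on the deck under its shank
- plunger: bystander: thin dark rod with a grey end block, 149 mm long in x, 18 mm high; origin on the deck under the rod
- syringes: bystander: grey tray with five syringes, 130 x 170 mm, 37 mm high; origin centre of underside
- jar: bystander: glass jar with a plain white cap, 72 mm across, 68 mm high; origin centre of underside
Not all that is in view belongs to the job. Leave any red look-alike of the lid alone. Leave any pink look-alike of the canister alone.

How it is judged (in metres and radians):
On the way:
1. the lid's tabs have dropped through the gaps of the collar (z of lid in the frame of canister below 0.076 m and horizontal distance between lid and canister below 0.008 m), for 0.2 s.
At the end, for the whole second after the job is handed in: the lid, let go and at rest, is held down by the collar: its underside within 1.7 mm of the locked height of 66 mm above the canister's underside, within 6 mm of the canister's axis, level within 0.04 rad (z of lid in the frame of canister between 0.06 and 0.0677 m and horizontal distance between lid and canister below 0.006 m and angle between lid's own z axis and vertical below 0.04 rad and linear speed of lid below 0.02 m/s); the robot touches nothing.
It fails at once if the lid is dropped (falls freely faster than 0.8 m/s) (linear speed of lid above 0.8 m/s and contact force between the fingers and lid below 0.1 N).
It fails at once if another thing on the deck is shifted by more than 20 mm (distance of any of reel, strip, multitool, forceps, plunger, syringes, jar from where it was at the start of the episode above 0.02 m).
It also fails if it takes over 64 s, if anything falls off the work surface, if the arm or the gripper's body presses on something with over 40 N, if the wrist force passes 120 N, or if a joint passes its speed limit or range.

ROBOT

A 7-joint arm with a two-finger parallel gripper is mounted at the origin on the work surface. World frame = base frame: x ahead of the robot, y to its left, z up, the work surface at z = 0. Lengths are in m, angles in degrees, forces in N, time in s.
With the tool pointing down it reaches from about 0.4 to 0.875 m from the base axis. Payload 19.3 kg.
Tool frame: the origin (TCP) lies midway between the tips of the shut fingers; the grasp point (between the pads) lies 19 mm behind it (r.hold_point_z is the distance from the TCP to the grasp point, in m); x points along the fingers, y is the direction in which the jaws open and shut, and the axes are right-handed (so a half turn about x gives the same grasp; the last joint's range is limited). The gripper opens to 85 mm and grips with 20 to 120 N. Pads are 22 mm wide; open, the fingers measure 114 mm over their backs; the gripper's body (76 mm by 85 mm) begins 54 mm behind the grasp point. The pads swing forward as they close: fully open they stand 13 mm farther back than shut.
Start: joints at [68.686, 29.874, -2.08, 91.645, 1.215, 58.505, -6.463], TCP at [0.186, -0.597, 0.231] pointing down, gripper open.
Joint ranges: [-166.77, 166.77], [-17.47, 122.26], [-85.68, 81.53], [9.62, 139.38], [-72.42, 252.41], [9.2, 110.78], [-144.41, 144.41]. Speed limits (degrees/s): [108.29, 108.29, 136.94, 136.94, 172.46, 172.46, 172.46].

INTERFACE

Orientations are given as a 3x3 rotation matrix whose columns are the frame's x, y, z axes.
In Python, from workcell import r gives the robot as it stands.
- The arm moves only by the tool apply_moves, never from a script. Its argument "commands" is a list of rows, each a list of 7 numbers: the shift along the world's x, y, z in units of 0.3 m (1.0 is 0.3 m), then the turn, a rotation vector about the world's x, y, z in units of 60 degrees (1.0 is 60 degrees), then the finger opening in mm, from 0 to 85.4. A call has 1 to 10 rows; each row shifts and turns the pose as measured when the row begins; what a row does not reach is not made up. A row lasts 1/8 s, in which the tool goes at most 62.5 mm and 10.7 degrees, less where a joint would pass 70% of its speed; a pose out of reach is approached as far as the arm can. A call with a number of a shift or a turn outside -1 to 1 is refused whole. A call with a gripper value outside its range is refused whole. The fingers move at their own pace and stop on an object; "squeeze" is the grip in N (left out, the last holds). Time passes only in rows, so rows that do not move let the fingers close. It gives the time, the measured TCP pose, the force and the opening at its end, in the units of the state.
- r.observe(): the state, without advancing time (a new reading comes with each control period).
- r.camera(name): name is "scene" or "side" or "wrist"; returns the picture (480x640x3 uint8, red, green, blue); there is no depth.
- r.get_calibration(name): a dict with "camera_matrix" (3x3 intrinsics, pixels), "rvec" (rotation vector, rad) and "tvec" (3), from world to camera coordinates, as OpenCV has them; the wrist camera has in their place "hand_eye" (4x4, takes a point from camera to tool coordinates, whose origin is the TCP and whose axes are the tool frame's). Camera axes: x right, y down, z forward; pixel columns grow to the right and rows downward; lengths in m; the calibration is good to about 2 mm. A picture is of the moment at which its call begins: read the wrist's pose just before it. get_calibration takes no time and is no camera call.
- r.hand_in(): hands the job in, once; it reports no verdict.
The state is a dict: "time": time; "joint_positions": joint angles; "joint_velocities": joint speeds; "joint_efforts": joint torques, N m; "ee_pos": TCP position; "tcp_rot": TCP orientation; "force": force on the tool from outside, world axes, zero at the start; "wrist_torque": the same for the moment, N m; "finger_gap": finger opening in m.
Only numpy, scipy, OpenCV 4.12 (cv2) and the standard library are available. Lean on these libraries where they do the work, as an engineer would, in place of code of your own. Each camera call takes 0.05 s, during which the arm holds its last target.

## Working session

There is one attempt and no reset: what is moved stays moved. The work goes in short steps, Python scripts to look and compute and a tool call to move; the robot and the scene stay as the last step left them, time stands still between calls to the robot, and variables do not carry over. Pictures are saved under pics/ and viewed, and the job is handed in when it is done.

Besides the shell and the picture viewer there is one more tool, called by a JSON object that holds its "op" and its "data", one argument or row to a line. apply_moves: Moves the arm, as the interface text tells. Its arguments: {"type":"object","properties":{"commands":{"type":"array"},"squeeze":{"type":"number"}},"required":["commands"]}

```bash
ls; mkdir -p pics; python3 - <<'E'
from workcell import r
import cv2
s=r.observe(); print(s)
for n in ["scene","side","wrist"]:
    cv2.imwrite(f"pics/a_{n}.png",r.camera(n)[:,:,::-1]); print(n,r.get_calibration(n))
print(r.hold_point_z)
E
```

```text
pics
{'time': 0.0, 'joint_positions': array([68.68516732, 29.91046398, -2.08046198, 91.67147146,  1.21280049,
       58.50500125, -6.46356551]), 'joint_velocities': array([-0.03225564,  0.09157959,  0.06101598, -0.04045217, -0.18712903,
       -0.10248887,  0.02400536]), 'joint_efforts': array([ 3.42338017e-04, -9.27087021e+01,  1.98035449e+00, -3.69930196e+01,
        1.78434985e-02,  8.16038169e-03, -2.73659145e-05]), 'ee_pos': array([ 0.18565201, -0.59645097,  0.23072612]), 'tcp_rot': array([[-3.94437999e-04,  2.97202318e-01, -9.54814446e-01],
       [ 1.06286247e-03, -9.54813857e-01, -2.97202573e-01],
       [-9.99999357e-01, -1.13206443e-03,  6.07296761e-05]]), 'force': array([ 0.19249903, -0.50619989,  0.14673284]), 'wrist_torque': array([-0.02436091,  0.01375797,  0.00677296]), 'finger_gap': 0.08557072514791328}
scene {'camera_matrix': array([[475.70866182,   0.        , 322.14685145],
       [  0.        , 475.70866182, 239.54868874],
       [  0.        ,   0.        ,   1.        ]]), 'rvec': array([ 1.7098028 ,  1.50739909, -0.78672941]), 'tvec': array([-0.05946478, -0.21362897,  1.76309718])}
side {'camera_matrix': array([[562.36458449,   0.        , 316.41326993],
       [  0.        , 562.36458449, 244.31226929],
       [  0.        ,   0.        ,   1.        ]]), 'rvec': array([ 0.93489575, -2.42912586,  1.16559877]), 'tvec': array([0.40535616, 0.3248968 , 0.96742066])}
wrist {'camera_matrix': array([[430.24906665,   0.        , 315.50699104],
       [  0.        , 430.24906665, 242.8605703 ],
       [  0.        ,   0.        ,   1.        ]]), 'hand_eye': array([[ 9.85030705e-04, -2.75481230e-01,  9.61305946e-01,
        -1.42183572e-01],
       [ 9.99999209e-01, -4.80784232e-04, -1.16245714e-03,
        -1.32416011e-03],
       [ 7.82415863e-04,  9.61306330e-01,  2.75480539e-01,
        -6.94159174e-02],
       [ 0.00000000e+00,  0.00000000e+00,  0.00000000e+00,
         1.00000000e+00]])}
0.0187
```

View pics/a_scene.png

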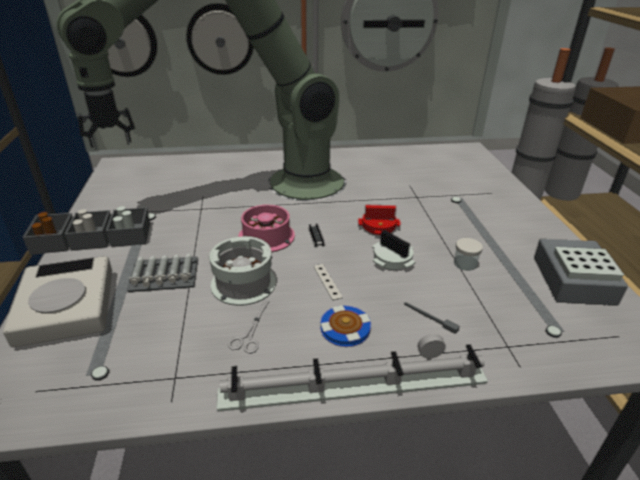

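View pics/a_side.png

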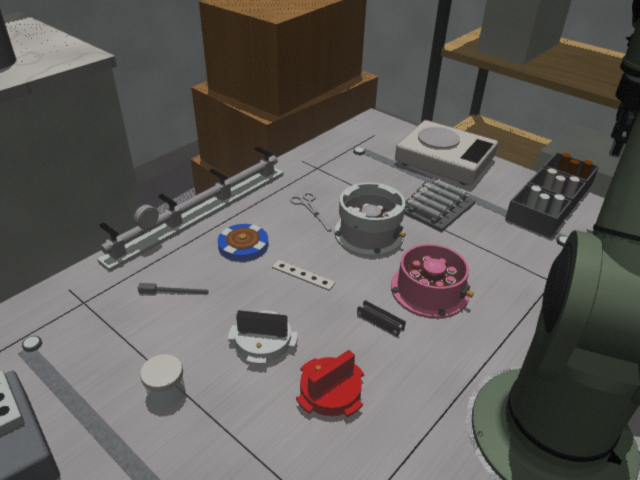

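View pics/a_wrist.png

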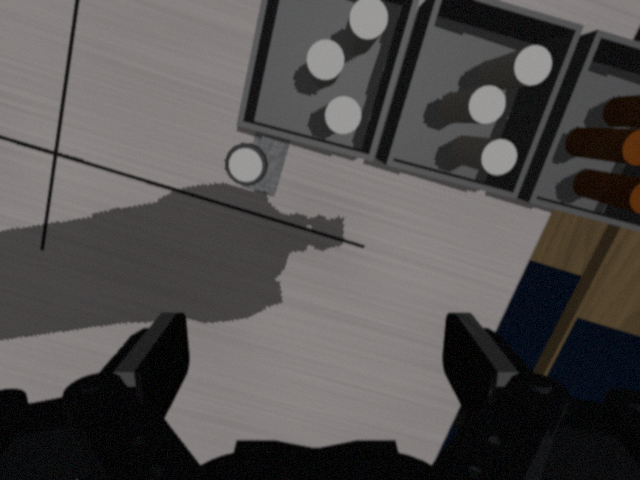

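```bash
cat > h.py <<'E'
import numpy as np, cv2
from workcell import r
def cam(n,s=None):
    c=r.get_calibration(n); K=c["camera_matrix"]
    if n!="wrist":
        R=cv2.Rodrigues(c["rvec"])[0]; t=c["tvec"]; return K,R.T,-R.T@t
    s=s or r.observe(); T=np.eye(4);T[:3,:3]=s["tcp_rot"];T[:3,3]=s["ee_pos"]
    M=T@c["hand_eye"]; return K,M[:3,:3],M[:3,3]
def ray(c,uv):
    K,R,o=c; d=R@np.linalg.solve(K,[uv[0],uv[1],1.]); return o,d/np.linalg.norm(d)
def plane(c,uv,z):
    o,d=ray(c,uv); return o+d*(z-o[2])/d[2]
def proj(c,P):
    K,R,o=c; p=K@(R.T@(np.asarray(P)-o)); return p[:2]/p[2]
E
python3 - <<'E'
from h import *
a=cv2.imread("pics/a_scene.png");b=cv2.imread("pics/a_side.png")
i1=np.hstack([cv2.resize(a[225:305,200:300],(400,320),interpolation=2),cv2.resize(a[200:280,350:450],(400,320),interpolation=2)])
i2=np.hstack([cv2.resize(b[175:255,325:425],(400,320),interpolation=2),cv2.resize(b[295:375,215:315],(400,320),interpolation=2)])
cv2.imwrite("pics/a1.png",i1);cv2.imwrite("pics/a2.png",i2)
S=cam("scene");D=cam("side")
print("lid",plane(S,(394,258),0.03),plane(D,(263,340),0.03))
print("can",plane(S,(241,250),0.102),plane(D,(372,203),0.102))
E
```

```text
lid [0.54279958 0.18873868 0.03      ] [0.49663597 0.20633955 0.03      ]
can [ 0.55901347 -0.22612068  0.102     ] [ 0.56313012 -0.21680997  0.102     ]
```

View pics/a1.png

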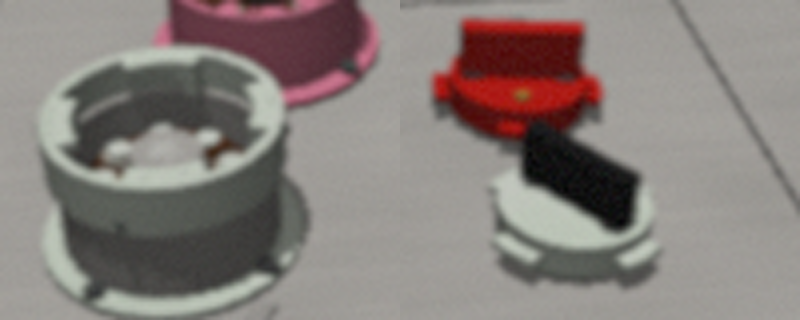

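View pics/a2.png

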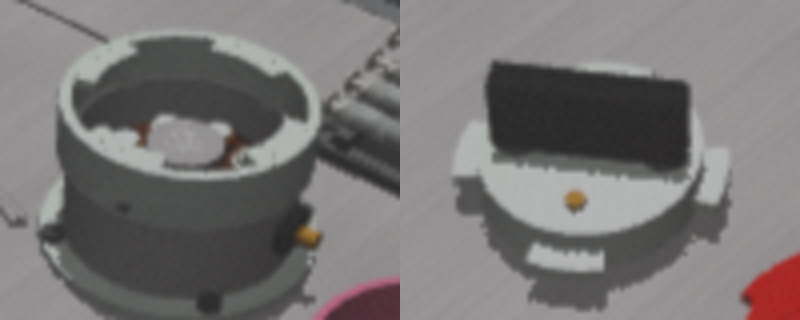

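```bash
python3 - <<'E'
from h import *
S=cam("scene");D=cam("side")
for c,p,q in((S,(384.5,230.5),(409,245)),(D,(237.5,310.5),(287.5,315.5))):
    a=plane(c,p,.079);b=plane(c,q,.079);d=b-a;print(a,b,(a+b)/2,np.linalg.norm(d),np.degrees(np.arctan2(d[1],d[0])))
s=r.observe();print(s["time"])
# jaw yaw
R=s["tcp_rot"];print(np.degrees(np.arctan2(R[1,1],R[0,1])))
E
```

```text
[0.47570027 0.17381088 0.079     ] [0.55400511 0.22266363 0.079     ] [0.51485269 0.19823725 0.079     ] 0.09229431012026353 31.959177064259304
[0.55283749 0.21631717 0.079     ] [0.47387394 0.16136787 0.079     ] [0.51335571 0.18884252 0.079     ] 0.09620118490727328 -145.16663780733822
0.15
-72.70534869244649
```

{"op": "apply_moves", "data": {
  "commands": [
    [0.14,0.14,0.02,0,0,0,85],
    [0.14,0.14,0.02,0,0,0,85],
    [0.14,0.14,0.02,0,0,0,85],
    [0.14,0.14,0.02,0,0,0,85],
    [0.14,0.14,0.02,0,0,0,85],
    [0.14,0.14,0.02,0,0,0,85],
    [0.14,0.14,0.02,0,0,0,85],
    [0.14,0.14,0,0,0,0,85],
    [0.14,0.14,0,0,0,0,85],
    [0.1,0.05,0,0,0,0,85]
  ]
}}

```text
time: 1.4
ee_pos: [0.6009, -0.1895, 0.2729]
tcp_rot: [[-0.002, 0.292, -0.956], [0.002, -0.956, -0.292], [-1.0, -0.002, 0.001]]
force: [-0.7, -1.0, 0.4]
finger_gap: 0.0853
```

{"op": "apply_moves", "data": {
  "commands": [
    [-0.07,-0.085,0,0,0,0,85],
    [0,0,0,0,0,0,85],
    [0,0,0,0,0,0,85]
  ]
}}

```text
time: 1.78
ee_pos: [0.5815, -0.2123, 0.2714]
tcp_rot: [[-0.003, 0.297, -0.955], [0.004, -0.955, -0.297], [-1.0, -0.004, 0.002]]
force: [-0.8, 0.2, 0.5]
finger_gap: 0.0849
```

```bash
python3 - <<'E'
from h import *
s=r.observe();im=r.camera("wrist");cv2.imwrite("pics/b.png",im[:,:,::-1])
import pickle;pickle.dump((s,im),open("b.pkl","wb"))
print(s["ee_pos"],s["tcp_rot"],s["joint_positions"],np.abs(s["joint_velocities"]).max())
E
```

```text
[ 0.5815076  -0.21229163  0.27141925] [[-0.00331683  0.29698248 -0.95487717]
 [ 0.00360397 -0.95487267 -0.29699359]
 [-0.999988   -0.00442643  0.00209683]] [ 21.51089207  27.56007866 -10.0740303   89.37840784   4.99877549
  63.74287017 -62.39712669] 0.9173358022607166
```

View pics/b.png

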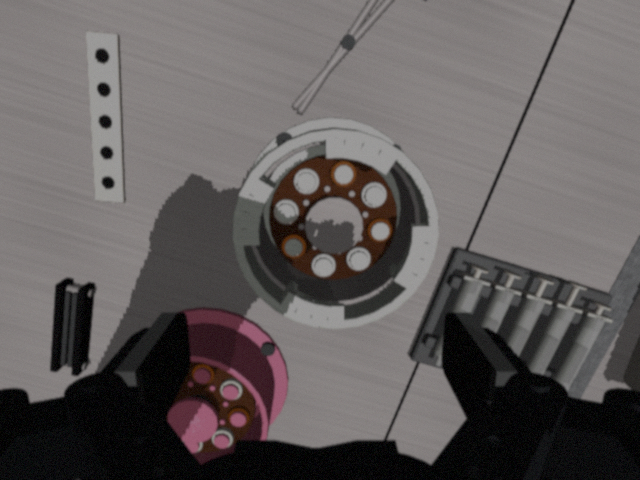

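```bash
python3 - <<'E'
from h import *
im=cv2.imread("pics/b.png")
c=cv2.resize(im[115:340,220:450],None,fx=2.6,fy=2.6,interpolation=2)
c=cv2.convertScaleAbs(c,alpha=1.4)
cv2.imwrite("pics/b1.png",c);print(c.shape)
E
```

```text
(585, 598, 3)
```

View pics/b1.png

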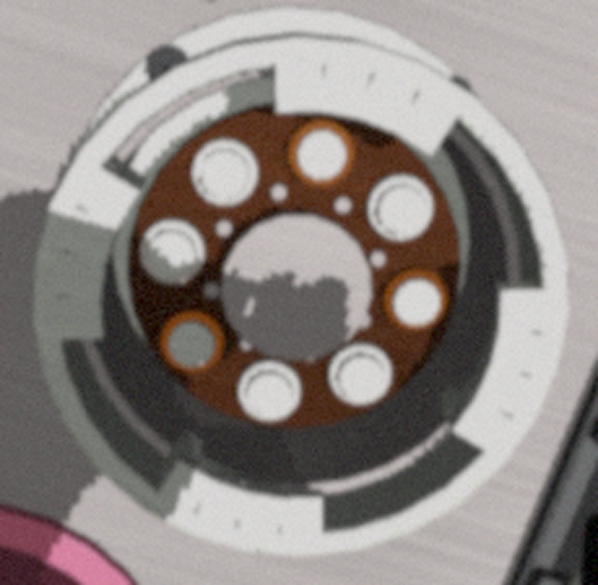

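```bash
python3 - <<'E'
from h import *
import pickle
s,im=pickle.load(open("b.pkl","rb"));c=cam("wrist",s)
W=lambda p:plane(c,(220+p[0]/2.6,115+p[1]/2.6),.102)[:2]
P=np.array([W(p) for p in [(35,280),(568,290),(300,555),(300,36),(545,390),(200,532),(470,100),(520,170),(60,190),(430,515)]])
A=np.c_[2*P,np.ones(len(P))];x=np.linalg.lstsq(A,(P**2).sum(1),rcond=None)[0]
R=np.sqrt(x[2]+x[0]**2+x[1]**2);ce=x[:2];print("centre",ce,R,np.hypot(*(P-ce).T)-R)
E_=[[(275,68),(275,112)],[(455,122),(440,152)],[(540,288),(502,290)],[(480,450),(452,432)],[(323,528),(323,497)],[(170,516),(190,472)],[(65,340),(100,338)],[(115,155),(140,185)]]
ang=[]
for e in E_:
    q=[W(p)-ce for p in e]; a=[np.degrees(np.arctan2(v[1],v[0])) for v in q]; ang.append(np.mean(a)); print(np.round(a,1),np.round([np.hypot(*v)*1e3 for v in q],1))
for i in range(0,8,2):
    m=np.angle(np.exp(1j*np.radians(ang[i]))+np.exp(1j*np.radians(ang[i+1])),deg=True);print("lug centre",m,m%90,"w",ang[i]-ang[i+1])
E
```

```text
centre [ 0.57129244 -0.22796385] 0.0760541801274768 [ 1.21478137e-06  1.37851608e-03  9.96852802e-04  1.16250577e-03
  3.59808969e-04 -8.20851946e-04 -9.28212860e-05 -2.34919617e-03
 -1.50265441e-04 -5.57484877e-04]
[23.2 24.3] [69.2 57.5]
[-20.7 -22.7] [68.9 60.2]
[-66.6 -66. ] [69.5 58.7]
[-110.4 -111.1] [69.2 58.9]
[-155.7 -154.7] [68.4 58.2]
[166.4 164.5] [74.6 59. ]
[114.2 114.8] [68.2 58. ]
[65.8 67.6] [68.5 58. ]
lug centre 1.0132544813440463 1.0132544813440463 w 45.412310620930874
lug centre -88.53313215044 1.4668678495600034 w 44.502439200943854
lug centre -174.8753528677033 5.124647132296701 w -320.6118960944604
lug centre 90.5828425273118 0.5828425273117972 w 47.76094733263717
```

{"op": "apply_moves", "data": {
  "commands": [
    [-0.015,0.17,0,0,0,0.034,85],
    [-0.015,0.17,0,0,0,0.034,85],
    [-0.015,0.17,0,0,0,0.034,85],
    [-0.015,0.17,0,0,0,0.034,85],
    [-0.015,0.17,0,0,0,0.034,85],
    [-0.015,0.17,0,0,0,0.034,85],
    [-0.015,0.17,0,0,0,0.034,85],
    [-0.015,0.17,0,0,0,0.034,85],
    [-0.01,0.04,0,0,0,0,85],
    [0,0,0,0,0,0,85]
  ]
}}

```text
time: 3.08
ee_pos: [0.5387, 0.221, 0.272]
tcp_rot: [[-0.002, 0.56, -0.829], [0.003, -0.829, -0.56], [-1.0, -0.004, 0.0]]
force: [-0.5, 0.9, 0.5]
finger_gap: 0.0851
```

{"op": "apply_moves", "data": {
  "commands": [
    [0,0,-0.05,0,0,0,85],
    [0,0,0,0,0,0,85]
  ]
}}

```text
time: 3.32
ee_pos: [0.5393, 0.2183, 0.2556]
tcp_rot: [[-0.003, 0.557, -0.831], [0.002, -0.831, -0.557], [-1.0, -0.003, 0.001]]
force: [-0.5, 0.6, 0.5]
finger_gap: 0.0849
```

```bash
python3 - <<'E'
from h import *
s=r.observe();im=r.camera("wrist");cv2.imwrite("pics/c.png",im[:,:,::-1])
import pickle;pickle.dump((s,im),open("c.pkl","wb"))
print(s["ee_pos"],s["tcp_rot"],s["joint_positions"],np.abs(s["joint_velocities"]).max())
E
```

```text
[0.53926985 0.21830264 0.25562716] [[-0.00251512  0.5569226  -0.83056059]
 [ 0.00150282 -0.83056018 -0.55692687]
 [-0.99999571 -0.00264893  0.001252  ]] [-13.01163717  25.61257373 -20.61702676  95.97274429   9.91885747
  60.31288612 -92.86906062] 1.1771538630746015
```

View pics/c.png

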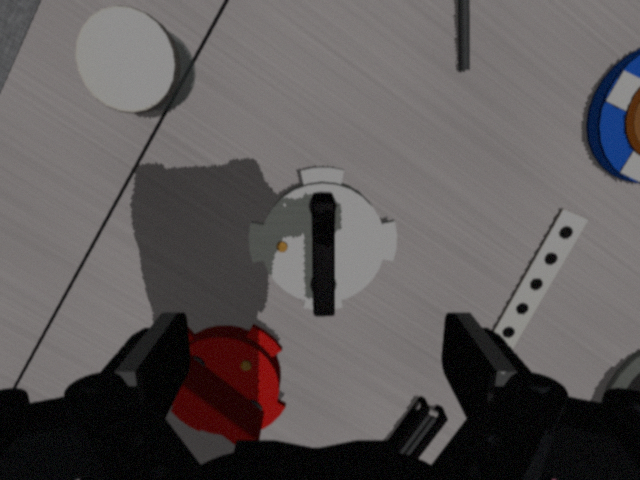

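```bash
python3 - <<'E'
from h import *
import pickle
s,im=pickle.load(open("c.pkl","rb"));c=cam("wrist",s)
g=im.max(2).astype(int); m=np.zeros_like(g,np.uint8); m[180:325,295:350]=(g[180:325,295:350]<45)
n,l,st,_=cv2.connectedComponentsWithStats(m);k=1+st[1:,4].argmax();print(st[k])
ys,xs=np.where(l==k)
q=cv2.resize(im[160:330,240:405,::-1],None,fx=3.5,fy=3.5,interpolation=2);cv2.imwrite("pics/c1.png",cv2.convertScaleAbs(q,alpha=1.5))
rect=cv2.minAreaRect(np.c_[xs,ys].astype(np.float32));print(rect)
for z in (.079,.034): print(plane(c,rect[0],z))
print("red",plane(c,(228,383),.034))
R=s["tcp_rot"];print(np.degrees(np.arctan2(R[1,1],R[0,1])))
E
```

```text
[ 309  193   27  123 2668]
((322.0, 254.0), (122.0, 26.0), 90.0)
[0.51534312 0.19889246 0.079     ]
[0.50384    0.19052448 0.034     ]
red [0.34410375 0.19281178 0.034     ]
-56.15662442975375
```

View pics/c1.png

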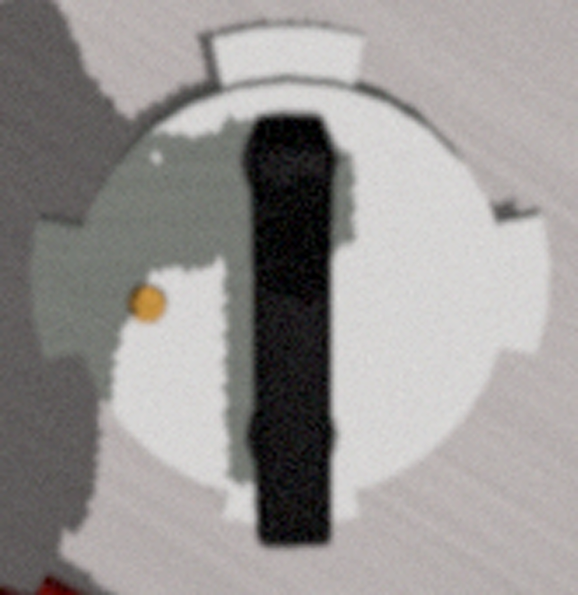

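```bash
python3 - <<'E'
from h import *
import pickle
s,im=pickle.load(open("c.pkl","rb"));c=cam("wrist",s)
W=lambda p,z:plane(c,(240+p[0]/3.5,160+p[1]/3.5),z)[:2]
P=np.array([W(p,.034) for p in [(290,80),(495,215),(498,360),(230,492),(375,487),(110,400),(85,220),(430,140)]])
A=np.c_[2*P,np.ones(len(P))];x=np.linalg.lstsq(A,(P**2).sum(1),rcond=None)[0]
R=np.sqrt(x[2]+x[0]**2+x[1]**2);ce=x[:2];print("disc",ce,R,np.hypot(*(P-ce).T)-R)
a,b=W((38,287),.023),W((542,280),.023);print((a+b)/2,np.degrees(np.arctan2(*(b-a)[::-1])),np.linalg.norm(a-b))
a,b=W((292,122),.079),W((293,543),.079);print((a+b)/2,np.degrees(np.arctan2(*(b-a)[::-1])),np.linalg.norm(a-b))
E
```

```text
disc [0.51069529 0.19378483] 0.054663662425917206 [ 0.00090381  0.0002765   0.00028139 -0.00011742  0.00065258 -0.0010725
  0.00072535 -0.00170454]
[0.51163481 0.1948075 ] -55.317812060110924 0.13033163468178657
[0.51370252 0.1963029 ] -145.7748660074456 0.09822113270166652
```

{"op": "apply_moves", "data": {
  "commands": [
    [-0.09,-0.08,-0.05,0,0,0,60],
    [0,0,-0.13,0,0,0,60],
    [0,0,-0.13,0,0,0,60],
    [0,0,-0.13,0,0,0,60],
    [0,0,-0.1,0,0,0,60],
    [0,0,0,0,0,0,60],
    [0,0,0,0,0,0,60]
  ]
}}

```text
time: 4.25
ee_pos: [0.5148, 0.1889, 0.0928]
tcp_rot: [[0.003, 0.55, -0.835], [0.002, -0.835, -0.55], [-1.0, -0.0, -0.004]]
force: [0.1, -0.3, 0.6]
finger_gap: 0.06
```

```bash
python3 - <<'E'
from h import *
s=r.observe();im=r.camera("wrist");cv2.imwrite("pics/d.png",im[:,:,::-1])
print(s["ee_pos"],s["tcp_rot"],s["force"],np.abs(s["joint_velocities"]).max())
E
```

```text
[0.5148118  0.18889525 0.09283265] [[ 3.48445376e-03  5.49748289e-01 -8.35323098e-01]
 [ 2.45949444e-03 -8.35330354e-01 -5.49742804e-01]
 [-9.99990905e-01 -1.38919132e-04 -4.26277286e-03]] [ 0.05004921 -0.3166083   0.57952637] 0.38424746206599514
```

View pics/d.png

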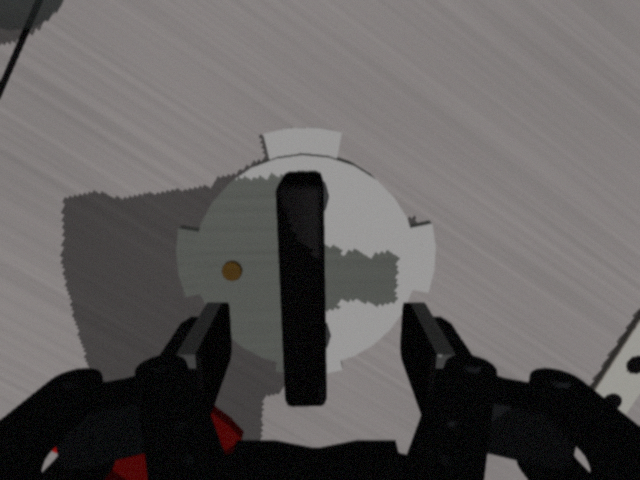

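{"op": "apply_moves", "data": {
  "commands": [
    [-0.011,0.019,0,0,0,0.02,60],
    [0,0,-0.06,0,0,0,60],
    [0,0,-0.06,0,0,0,60],
    [0,0,-0.04,0,0,0,60],
    [0,0,0,0,0,0,60],
    [0,0,0,0,0,0,60]
  ]
}}

```text
time: 5.05
ee_pos: [0.5119, 0.1953, 0.0435]
tcp_rot: [[0.006, 0.569, -0.823], [0.003, -0.823, -0.569], [-1.0, 0.001, -0.007]]
force: [-0.4, -0.4, -0.3]
finger_gap: 0.06
```

{"op": "apply_moves", "data": {
  "commands": [
    [0,0,-0.008,0,0,0,40],
    [0,0,0,0,0,0,15],
    [0,0,0,0,0,0,5],
    [0,0,0,0,0,0,5],
    [0,0,0,0,0,0,5],
    [0,0,0,0,0,0,5]
  ],
  "squeeze": 100
}}

```text
time: 5.8
ee_pos: [0.5125, 0.1954, 0.0419]
tcp_rot: [[0.007, 0.568, -0.823], [0.004, -0.823, -0.568], [-1.0, 0.001, -0.008]]
force: [0.1, 0.5, -1.1]
finger_gap: 0.0167
```

{"op": "apply_moves", "data": {
  "commands": [
    [0,0,0.05,0,0,0,5],
    [0,0,0.1,0,0,0,5],
    [0,0,0.12,0,0,0,5],
    [0,0,0.12,0,0,0,5],
    [0,0,0.12,0,0,0,5],
    [0,0,0,0,0,0,5],
    [0,0,0,0,0,0,5]
  ]
}}

```text
time: 6.68
ee_pos: [0.5106, 0.1948, 0.2037]
tcp_rot: [[0.007, 0.569, -0.822], [0.004, -0.822, -0.569], [-1.0, 0.001, -0.008]]
force: [-0.6, -0.2, -3.9]
finger_gap: 0.0167
```

```bash
python3 - <<'E'
from h import *
s=r.observe();im=r.camera("wrist");cv2.imwrite("pics/e.png",im[:,:,::-1])
print(s["ee_pos"],s["tcp_rot"],s["force"],s["wrist_torque"],s["joint_positions"])
E
```

```text
[0.5106217  0.19484399 0.20374681] [[ 6.95526695e-03  5.69129539e-01 -8.22218458e-01]
 [ 3.71079582e-03 -8.22247374e-01 -5.69118165e-01]
 [-9.99968927e-01  9.07283950e-04 -7.83087350e-03]] [-0.55440337 -0.1916452  -3.88548493] [ 0.02445805  0.05064034 -0.05603466] [-11.50138648  25.51064374 -20.89535399 104.86475667  11.39051095
  51.20798953 -92.94633231]
```

View pics/e.png

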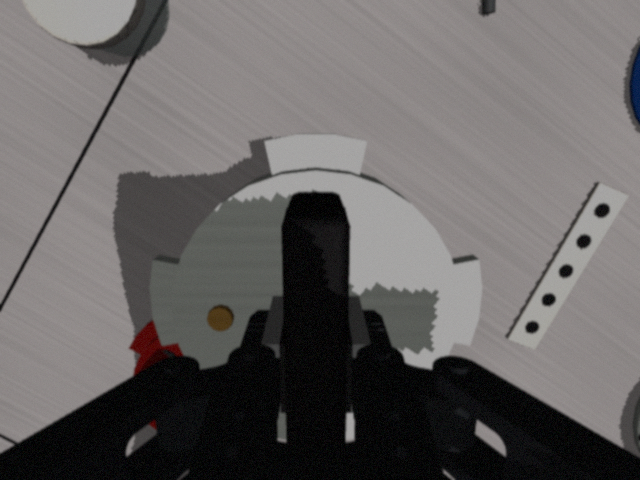

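```bash
python3 - <<'E'
from h import *
s=r.observe();c=cam("wrist",s);p=s["ee_pos"];R=s["tcp_rot"]
for uv in [(315,136),(266,140),(366,141),(153,257),(480,255),(151,290),(483,290)]:
    q=R.T@(plane(c,uv,p[2]-.042+.023)-p); print(uv,np.round(q*1e3,1),np.degrees(np.arctan2(q[1],-q[2])))
for uv in [(316,169),(198,225),(433,225)]:
    q=R.T@(plane(c,uv,p[2]-.042+.034)-p); print(uv,np.round(q*1e3,1))
E
```

```text
(315, 136) [ 19.5  -1.8 -64.1] -1.5712187583039126
(266, 140) [ 19.5 -19.7 -62.7] -17.42990701304057
(366, 141) [ 19.5  16.9 -62.3] 15.18030198758621
(153, 257) [ 19.1 -65.6 -17.9] -74.72703176777213
(480, 255) [ 19.2  63.1 -18.6] 73.5422841296754
(151, 290) [ 19.  -67.8  -4. ] -86.61962716654892
(483, 290) [19.1 65.8 -3.9] 86.60744519488712
(316, 169) [  8.4  -1.4 -53.4]
(198, 225) [  8.2 -43.8 -33.5]
(433, 225) [  8.3  40.6 -33.4]
```

{"op": "apply_moves", "data": {
  "commands": [
    [0.01,-0.07,0,0,0,0.02,5],
    [0.02,-0.14,0,0,0,0.02,5],
    [0.02,-0.14,0,0,0,0.02,5],
    [0.02,-0.14,0,0,0,0.02,5],
    [0.02,-0.14,0,0,0,0.02,5],
    [0.02,-0.14,0,0,0,0.02,5],
    [0.02,-0.14,0,0,0,0.02,5],
    [0.02,-0.14,0,0,0,0.02,5],
    [0.02,-0.14,0,0,0,0.02,5],
    [0.02,-0.1,0,0,0,0.01,5]
  ]
}}

```text
time: 7.98
ee_pos: [0.5624, -0.2012, 0.1933]
tcp_rot: [[-0.011, 0.73, -0.683], [0.006, -0.683, -0.73], [-1.0, -0.012, 0.003]]
force: [1.0, 1.2, -4.0]
finger_gap: 0.0169
```

{"op": "apply_moves", "data": {
  "commands": [
    [0,0,0,0,0,0,5],
    [0,0,0,0,0,0,5]
  ]
}}

```text
time: 8.22
ee_pos: [0.5613, -0.2028, 0.1909]
tcp_rot: [[-0.015, 0.728, -0.685], [0.007, -0.685, -0.728], [-1.0, -0.015, 0.005]]
force: [0.2, 1.2, -4.0]
finger_gap: 0.0166
```

```bash
cat > st.py <<'E'
from h import *
s=r.observe();R=s["tcp_rot"]
print(round(s["time"],2),"pos",np.round(s["ee_pos"]*1e3,1),"lidz",round(s["ee_pos"][2]*1e3-41.9,1),"yaw",round(np.degrees(np.arctan2(R[1,1],R[0,1])),2),"tilt",np.round(R[:,0],4),"F",np.round(s["force"],1),"M",np.round(s["wrist_torque"],2),"gap",s["finger_gap"].round(4),"q7",s["joint_positions"][6].round(1))
E
python3 st.py
```

```text
Traceback (most recent call last):
  File "st.py", line 3, in <module>
    print(round(s["time"],2),"pos",np.round(s["ee_pos"]*1e3,1),"lidz",round(s["ee_pos"][2]*1e3-41.9,1),"yaw",round(np.degrees(np.arctan2(R[1,1],R[0,1])),2),"tilt",np.round(R[:,0],4),"F",np.round(s["force"],1),"M",np.round(s["wrist_torque"],2),"gap",s["finger_gap"].round(4),"q7",s["joint_positions"][6].round(1))
                                                                                                                                                                                                                                                         ^^^^^^^^^^^^^^^^^^^^^
AttributeError: 'float' object has no attribute 'round'
```

```bash
sed -i 's/s\["finger_gap"\].round(4)/round(s["finger_gap"],4)/' st.py; cat >> st.py <<'E'
import sys
from scipy.spatial.transform import Rotation as Ro
n=np.array([-1,.001,-.0078]);n/=np.linalg.norm(n)
w=R@n; ax=np.cross(w,[0,0,1]); print("lid normal",np.round(w,4),"level rotvec units",np.round(np.degrees(ax)/60,4))
if len(sys.argv)>2: print("delta units",np.round((np.array([float(sys.argv[1]),float(sys.argv[2])])-s["ee_pos"][:2])/.3,4))
E
python3 st.py .573 -.228
```

```text
8.22 pos [ 561.3 -202.8  190.9] lidz 149.0 yaw -43.28 tilt [-0.0146  0.007  -0.9999] F [ 0.2  1.2 -4. ] M [ 0.04 -0.04 -0.04] gap 0.0166 q7 -38.9
lid normal [ 0.0207 -0.002   0.9998] level rotvec units [-0.0019 -0.0198  0.    ]
delta units [ 0.039  -0.0838]
```

{"op": "apply_moves", "data": {
  "commands": [
    [0.038,-0.084,-0.05,-0.002,-0.02,-0.01,5],
    [0,0,-0.04,0,0,0,5],
    [0,0,0,0,0,0,5],
    [0,0,0,0,0,0,5]
  ]
}}

```text
time: 8.72
ee_pos: [0.5731, -0.2268, 0.1615]
tcp_rot: [[0.006, 0.723, -0.691], [0.006, -0.691, -0.723], [-1.0, 0.0, -0.008]]
force: [0.3, 0.5, -2.9]
finger_gap: 0.017
```

```bash
python3 st.py .573 -.228; python3 - <<'E'
from h import *
cv2.imwrite("pics/f_side.png",cv2.resize(r.camera("side")[120:280,290:490,::-1],None,fx=3,fy=3,interpolation=2))
cv2.imwrite("pics/f_w.png",r.camera("wrist")[:,:,::-1])
E
```

```text
8.72 pos [ 573.1 -226.8  161.5] lidz 119.6 yaw -43.73 tilt [ 0.0059  0.0059 -1.    ] F [ 0.3  0.5 -2.9] M [-0.02  0.03  0.02] gap 0.017 q7 -37.9
lid normal [ 2.e-04 -1.e-03  1.e+00] level rotvec units [-0.001  -0.0002  0.    ]
delta units [-0.0004 -0.0039]
```

View pics/f_side.png

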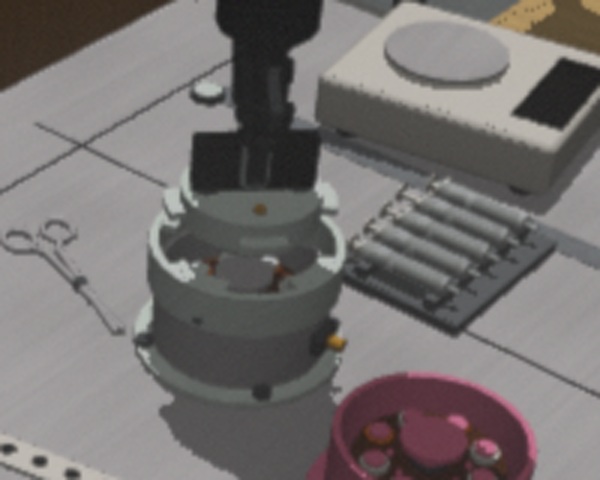

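View pics/f_w.png

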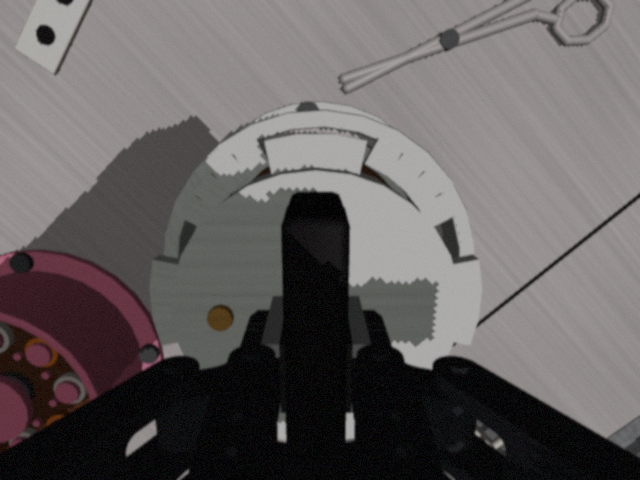

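{"op": "apply_moves", "data": {
  "commands": [
    [0,-0.004,-0.03,-0.001,0,0,5],
    [0,0,-0.03,0,0,0,5],
    [0,0,0,0,0,0,5]
  ]
}}

```text
time: 9.2
ee_pos: [0.5733, -0.2278, 0.1428]
tcp_rot: [[0.007, 0.723, -0.691], [0.005, -0.691, -0.723], [-1.0, 0.002, -0.008]]
force: [-0.7, 0.3, -4.0]
finger_gap: 0.0171
```

```bash
python3 st.py .573 -.228
```

```text
9.2 pos [ 573.3 -227.8  142.8] lidz 100.9 yaw -43.7 tilt [ 0.0068  0.0046 -1.    ] F [-0.7  0.3 -4. ] M [-0.06 -0.03  0.  ] gap 0.0171 q7 -38.3
lid normal [-6.e-04  4.e-04  1.e+00] level rotvec units [ 0.0003  0.0006 -0.    ]
delta units [-0.001  -0.0008]
```

{"op": "apply_moves", "data": {
  "commands": [
    [0,0,-0.02,0,0,0,5],
    [0,0,-0.02,0,0,0,5],
    [0,0,0,0,0,0,5]
  ]
}}

```text
time: 9.57
ee_pos: [0.5733, -0.2278, 0.1299]
tcp_rot: [[0.007, 0.723, -0.691], [0.005, -0.691, -0.723], [-1.0, 0.002, -0.008]]
force: [-0.4, 0.3, -2.7]
finger_gap: 0.0166
```

```bash
python3 st.py .573 -.228
```

```text
9.57 pos [ 573.3 -227.8  129.9] lidz 88.0 yaw -43.7 tilt [ 0.0066  0.0046 -1.    ] F [-0.4  0.3 -2.7] M [0.01 0.03 0.03] gap 0.0166 q7 -38.6
lid normal [-5.e-04  3.e-04  1.e+00] level rotvec units [ 0.0003  0.0005 -0.    ]
delta units [-0.001  -0.0008]
```

Plug is in the collar with no side force. Continue through the lug level.

{"op": "apply_moves", "data": {
  "commands": [
    [0,0,-0.015,0,0,0,5],
    [0,0,-0.015,0,0,0,5],
    [0,0,0,0,0,0,5]
  ]
}}

```text
time: 9.95
ee_pos: [0.5734, -0.2278, 0.1204]
tcp_rot: [[0.007, 0.723, -0.691], [0.005, -0.691, -0.723], [-1.0, 0.002, -0.008]]
force: [-0.1, 0.5, -4.7]
finger_gap: 0.0167
```

```bash
python3 st.py .573 -.228
```

```text
9.95 pos [ 573.4 -227.8  120.4] lidz 78.5 yaw -43.7 tilt [ 0.0069  0.0046 -1.    ] F [-0.1  0.5 -4.7] M [-0.01 -0.03 -0.01] gap 0.0167 q7 -38.9
lid normal [-7.e-04  4.e-04  1.e+00] level rotvec units [ 0.0004  0.0007 -0.    ]
delta units [-0.0013 -0.0008]
```

{"op": "apply_moves", "data": {
  "commands": [
    [0,0,-0.013,0,0,0,5],
    [0,0,-0.013,0,0,0,5],
    [0,0,0,0,0,0,5],
    [0,0,0,0,0,0,5]
  ]
}}

```text
time: 10.45
ee_pos: [0.5736, -0.2279, 0.1126]
tcp_rot: [[0.007, 0.723, -0.691], [0.004, -0.691, -0.723], [-1.0, 0.002, -0.008]]
force: [-0.4, 0.6, 1.7]
finger_gap: 0.0168
```

```bash
python3 st.py .573 -.228
```

```text
10.45 pos [ 573.6 -227.9  112.6] lidz 70.7 yaw -43.71 tilt [ 0.0074  0.0043 -1.    ] F [-0.4  0.6  1.7] M [ 0.15  0.44 -0.  ] gap 0.0168 q7 -39.1
lid normal [-1.3e-03  7.0e-04  1.0e+00] level rotvec units [ 0.0006  0.0012 -0.    ]
delta units [-0.002  -0.0005]
```

{"op": "apply_moves", "data": {
  "commands": [
    [0,0,-0.003,0,0,-0.05,5],
    [0,0,-0.003,0,0,-0.05,5],
    [0,0,-0.003,0,0,-0.05,5],
    [0,0,0,0,0,0,5]
  ],
  "squeeze": 120
}}

```text
time: 10.95
ee_pos: [0.5735, -0.2285, 0.111]
tcp_rot: [[0.008, 0.602, -0.798], [0.002, -0.798, -0.602], [-1.0, 0.003, -0.008]]
force: [-2.1, 1.1, 2.2]
finger_gap: 0.0168
```

```bash
python3 st.py .573 -.228
```

```text
10.95 pos [ 573.5 -228.5  111. ] lidz 69.1 yaw -52.97 tilt [ 0.0083  0.0021 -1.    ] F [-2.1  1.1  2.2] M [ 0.23  0.56 -0.01] gap 0.0168 q7 -46.8
lid normal [-0.0014  0.0018  1.    ] level rotvec units [ 0.0018  0.0014 -0.    ]
delta units [-0.0017  0.0017]
```

{"op": "apply_moves", "data": {
  "commands": [
    [0,0,-0.003,0.002,0.001,-0.05,5],
    [0,0,-0.003,0,0,-0.05,5],
    [0,0,-0.003,0,0,-0.05,5],
    [0,0,-0.003,0,0,-0.05,5],
    [0,0,0,0,0,0,5]
  ]
}}

```text
time: 11.58
ee_pos: [0.5742, -0.2292, 0.1092]
tcp_rot: [[0.01, 0.423, -0.906], [0.001, -0.906, -0.423], [-1.0, 0.003, -0.009]]
force: [-2.4, 0.9, 5.1]
finger_gap: 0.0168
```

```bash
python3 st.py .573 -.228
```

```text
11.57 pos [ 574.2 -229.2  109.2] lidz 67.3 yaw -64.95 tilt [ 0.0098  0.0012 -1.    ] F [-2.4  0.9  5.1] M [ 0.33  0.76 -0.06] gap 0.0168 q7 -56.6
lid normal [-0.0023  0.0012  1.    ] level rotvec units [ 0.0011  0.0022 -0.    ]
delta units [-0.004   0.0039]
```

{"op": "apply_moves", "data": {
  "commands": [
    [-0.003,0.003,-0.001,0.001,0.002,-0.05,5],
    [0,0,-0.001,0,0,-0.05,5],
    [0,0,-0.001,0,0,-0.05,5],
    [0,0,0,0,0,0,5]
  ]
}}

```text
time: 12.08
ee_pos: [0.5738, -0.2291, 0.1094]
tcp_rot: [[0.009, 0.278, -0.96], [-0.0, -0.961, -0.278], [-1.0, 0.003, -0.009]]
force: [-0.0, -1.2, -3.5]
finger_gap: 0.0172
```

```bash
python3 st.py .573 -.228
```

```text
12.07 pos [ 573.8 -229.1  109.4] lidz 67.5 yaw -73.85 tilt [ 9.4e-03 -4.0e-04 -1.0e+00] F [-0.  -1.2 -3.5] M [0.03 0.16 0.07] gap 0.0172 q7 -63.9
lid normal [-0.0016  0.0017  1.    ] level rotvec units [ 0.0016  0.0016 -0.    ]
delta units [-0.0026  0.0036]
```

{"op": "apply_moves", "data": {
  "commands": [
    [-0.002,0.003,-0.002,0.001,0.001,-0.05,5],
    [0,0,-0.002,0,0,-0.05,5],
    [0,0,-0.002,0,0,-0.05,5],
    [0,0,0,0,0,0,5]
  ]
}}

```text
time: 12.58
ee_pos: [0.5738, -0.2291, 0.1079]
tcp_rot: [[0.01, 0.129, -0.992], [-0.002, -0.992, -0.129], [-1.0, 0.003, -0.009]]
force: [-1.4, -1.0, 1.5]
finger_gap: 0.0167
```

```bash
python3 st.py .573 -.228
```

```text
12.57 pos [ 573.8 -229.1  107.9] lidz 66.0 yaw -82.58 tilt [ 0.0098 -0.002  -1.    ] F [-1.4 -1.   1.5] M [ 0.26  0.49 -0.24] gap 0.0167 q7 -71.0
lid normal [-0.0019  0.002   1.    ] level rotvec units [ 0.0019  0.0018 -0.    ]
delta units [-0.0028  0.0037]
```

Turned 39°; continue to the stop (flat land ends in rising torque).

{"op": "apply_moves", "data": {
  "commands": [
    [0,0,0,0.001,0.001,-0.04,5],
    [0,0,0,0,0,-0.04,5],
    [0,0,0,0,0,0,5]
  ]
}}

```text
time: 12.95
ee_pos: [0.5739, -0.2293, 0.1079]
tcp_rot: [[0.009, 0.044, -0.999], [-0.002, -0.999, -0.044], [-1.0, 0.002, -0.009]]
force: [-0.6, -2.0, 0.3]
finger_gap: 0.0165
```

```bash
python3 st.py .573 -.228
```

```text
12.95 pos [ 573.9 -229.3  107.9] lidz 66.0 yaw -87.49 tilt [ 0.0086 -0.0021 -1.    ] F [-0.6 -2.   0.3] M [-0.06  0.4   0.82] gap 0.0165 q7 -74.9
lid normal [-8.0e-04  1.4e-03  1.0e+00] level rotvec units [ 0.0014  0.0007 -0.    ]
delta units [-0.003   0.0045]
```

{"op": "apply_moves", "data": {
  "commands": [
    [0,0,0,0,0,-0.04,5],
    [0,0,0,0,0,-0.02,5]
  ]
}}

```text
time: 13.2
ee_pos: [0.574, -0.2295, 0.108]
tcp_rot: [[0.008, -0.018, -1.0], [-0.004, -1.0, 0.018], [-1.0, 0.004, -0.008]]
force: [-2.4, -5.0, 1.2]
finger_gap: 0.0171
```

```bash
python3 st.py .573 -.228
```

```text
13.2 pos [ 574.  -229.5  108. ] lidz 66.1 yaw -91.03 tilt [ 0.0083 -0.0039 -1.    ] F [-2.4 -5.   1.2] M [-0.43  0.62  4.02] gap 0.0171 q7 -77.9
lid normal [-6.0e-04  2.8e-03  1.0e+00] level rotvec units [ 0.0026  0.0005 -0.    ]
delta units [-0.0033  0.0049]
```

{"op": "apply_moves", "data": {
  "commands": [
    [0,0,0,0,0,0.03,5],
    [0,0,0,0,0,0,5],
    [0,0,0,0,0,0,5]
  ]
}}

```text
time: 13.58
ee_pos: [0.574, -0.2295, 0.1079]
tcp_rot: [[0.008, 0.015, -1.0], [-0.004, -1.0, -0.015], [-1.0, 0.004, -0.008]]
force: [-1.2, -2.7, 0.5]
finger_gap: 0.0168
```

```bash
python3 st.py .573 -.228
```

```text
13.57 pos [ 574.  -229.5  107.9] lidz 66.0 yaw -89.14 tilt [ 0.0083 -0.0041 -1.    ] F [-1.2 -2.7  0.5] M [-0.21  0.41  2.47] gap 0.0168 q7 -76.4
lid normal [-5.0e-04  3.2e-03  1.0e+00] level rotvec units [ 0.003   0.0005 -0.    ]
delta units [-0.0033  0.005 ]
```

Still loaded against the stop; release and check before rising.

{"op": "apply_moves", "data": {
  "commands": [
    [0,0,0,0,0,0.01,10],
    [0,0,0,0,0,0,30],
    [0,0,0,0,0,0,60],
    [0,0,0,0,0,0,70],
    [0,0,0,0,0,0,70],
    [0,0,0.03,0,0,0,70],
    [0,0,0.1,0,0,0,70],
    [0,0,0.1,0,0,0,70],
    [0,0,0.1,0,0,0,70],
    [0,0,0.1,0,0,0,70]
  ]
}}

```text
time: 14.82
ee_pos: [0.5735, -0.2284, 0.2416]
tcp_rot: [[0.008, 0.02, -1.0], [-0.001, -1.0, -0.02], [-1.0, 0.001, -0.008]]
force: [-0.5, -0.5, 0.4]
finger_gap: 0.07
```

{"op": "apply_moves", "data": {
  "commands": [
    [0,0,0.1,0,0,0,85],
    [0,0,0,0,0,0,85],
    [0,0,0,0,0,0,85]
  ]
}}

```text
time: 15.2
ee_pos: [0.574, -0.2285, 0.2764]
tcp_rot: [[0.012, 0.019, -1.0], [-0.002, -1.0, -0.019], [-1.0, 0.002, -0.012]]
force: [0.6, -0.6, -0.1]
finger_gap: 0.085
```

```bash
python3 st.py; python3 - <<'E'
from h import *
cv2.imwrite("pics/g_side.png",cv2.resize(r.camera("side")[120:280,290:490,::-1],None,fx=3,fy=3,interpolation=2))
s=r.observe();im=r.camera("wrist")
import pickle;pickle.dump((s,im),open("g.pkl","wb"))
cv2.imwrite("pics/g_w.png",im[:,:,::-1])
E
```

```text
15.2 pos [ 574.  -228.5  276.4] lidz 234.5 yaw -88.89 tilt [ 0.0124 -0.0022 -0.9999] F [ 0.6 -0.6 -0.1] M [ 0.03 -0.02 -0.03] gap 0.085 q7 -74.7
lid normal [-0.0045  0.0014  1.    ] level rotvec units [ 0.0013  0.0043 -0.    ]
```

View pics/g_side.png

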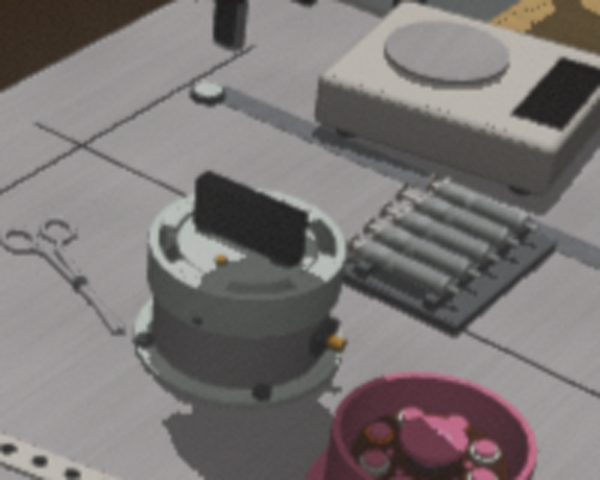

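View pics/g_w.png

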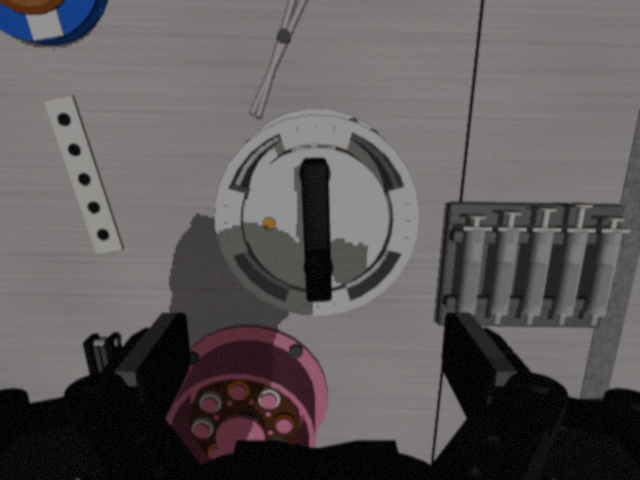

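```bash
python3 - <<'E'
from h import *
import pickle
s,im=pickle.load(open("g.pkl","rb"));c=cam("wrist",s);D=cam("side")
q=r.camera("side");cv2.imwrite("pics/h.png",cv2.convertScaleAbs(cv2.resize(q[170:235,330:415,::-1],None,fx=8,fy=8,interpolation=2),alpha=1.5))
w=cv2.resize(im[140:320,210:425,::-1],None,fx=3.5,fy=3.5,interpolation=2);cv2.imwrite("pics/h2.png",cv2.convertScaleAbs(w,alpha=1.5))
E
```

```text
(no output)
```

View pics/h.png

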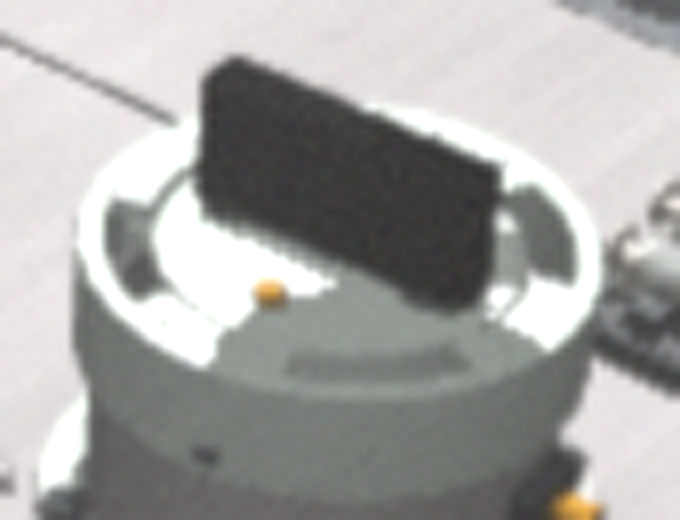

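View pics/h2.png

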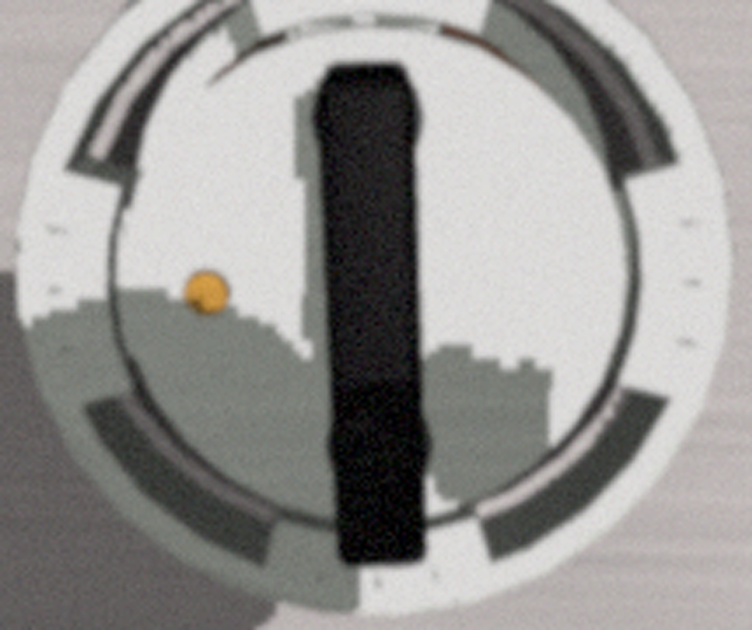

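```bash
python3 - <<'E'
from h import *
import pickle
s,im=pickle.load(open("g.pkl","rb"));c=cam("wrist",s);D=cam("side")
def tri(a,b):
    o1,d1=ray(c,a);o2,d2=ray(D,b);t=np.linalg.lstsq(np.c_[d1,-d2],o2-o1,rcond=None)[0]
    p,q=o1+d1*t[0],o2+d2*t[1];return np.round((p+q)/2*1e3,1),np.linalg.norm(p-q)*1e3
W=lambda u,v:(210+u/3.5,140+v/3.5)
S=lambda u,v:(330+u/8,170+v/8)
print("dot",tri(W(207,292),S(270,293)))
# gap corners on collar top, left gap in side view = ?
for u in [(85,405),(270,565),(70,165),(490,560),(668,398)]: 
    P=plane(c,W(*u),.102); q=proj(D,P); print(u,P[:2].round(4),"side crop",((q-[330,170])*8).round(0))
for z in (.100,.105): P=plane(c,W(207,292),z); print(z,((proj(D,P)-[330,170])*8).round(0))
E
```

```text
dot (array([ 568.9, -192.6,  101.4]), np.float64(0.38256478465771027))
(85, 405) [ 0.5432 -0.1654] side crop [282. 368.]
(270, 565) [ 0.506  -0.2062] side crop [474. 359.]
(70, 165) [ 0.5961 -0.1639] side crop [134. 296.]
(490, 560) [ 0.5081 -0.2561] side crop [568. 282.]
(668, 398) [ 0.5471 -0.2937] side crop [533. 178.]
0.1 [269. 297.]
0.105 [268. 281.]
```

```bash
python3 -c "
from workcell import r
print(r.hand_in())"
```

```text
the job is handed in; nothing more can be done
None
```

The lid is on, turned clockwise to its stop and let go, and my last checks show it locked. I handed the job in at about 15.4 s; no verdict is reported.

- **Insertion:** I gripped the white lid by its bar and lifted it without it dropping. I lined its tabs up with the collar gaps, using the collar angle seen in the wrist camera. It passed through the gaps on the first try with almost no side force.
- **Locking:** The lid turned about 45° clockwise in all. The torque rose sharply at the stop, reaching 4 N m before I backed off. The measured pose put the underside at 66.0 mm with the lid level.
- **After letting go:** The pictures show the lid level and centred with no tab visible in any gap. The bar lines up with the lugs. The orange dot on its top came out at 101.4 mm, against about 100 mm for a locked lid's top face, so it had not sprung up within the camera's 2 mm accuracy.
- **Not fully confirmed:** I checked the locked height only by the arm's pose and that one picture measurement, not by touch. The small disagreements were:
  - the fitted collar radius was 76 mm instead of 78 mm;
  - one of the four lug angles read about 4° off the others;
  - my first, coarse canister position was about 10 mm off, and I replaced it with the wrist-camera fit.
- **Other objects:** I noticed no contact with any of them, and those in view in the last pictures looked in place. I did not measure whether any had moved.

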